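Turn the kitchen radio down to its quietest click

TASK

The radio beside the dish rack is playing too loud: with a fingertip on the knurled edge of its volume wheel, roll the wheel down until it clicks into its quietest setting, the first click above off, and leave the radio on at that setting with the hand clear. Do not lift, tip or shove the radio along, and leave the cup, bowl and sauce dish standing where they are.

Things in the scene. Friction and masses are not known exactly. Their poses are not given: they have to be found in the camera images.
- volume_wheel (a joint): Volume wheel, rad: 0 = off, growing = louder. A detent clicks every 0.524 (30 degrees): off 0, settings 1 to 4 at 0.524, 1.047, 1.571, 2.094, end stops just beyond. Quietest = 0.524. Rolling its top towards the radio's +y lowers the value, towards -y raises it; a click is 12.6 mm of rim travel, takes about 1 to 1.5 N along the rim (press 4 to 8 N), then drops in and stays when let go.
- wheel_top (a point): Highest point of the wheel, mid-width, above its axle; fixed to the case, axes as the radio's. 124 mm above the worktop; at x -12, y -55 mm from the radio's origin. Black knurled plastic wheel, 48 mm diameter, 20 mm wide, rigid; level axle along the radio's x, sunk in the case so that only its upper 6 mm shows (a sliver 20 mm wide, 32 mm long in y) above the flat top.
- wheel_scale (a point): Middle of the rear, smooth part of the rim, at its top, 5 mm behind wheel_top; fixed to the case. This part of the rim carries white marks that turn with the wheel: a solid square for off, then 1, 2, 3 or 4 thin bars for settings 1 to 4. The mark on top, in line with the short black index lines on the case before and behind the wheel, is the present setting.
- radio: Loose table radio, white plastic, four rubber feet, about 0.85 kg: 72 mm deep (x), 205 mm long (y), flat top 118 mm above the worktop; speaker grille and dial window on the front. Origin at the centre of its underside; x from front to back, y along its length, to the left as seen facing the front, z up. Only the wheel and a thin folded aerial at the rear (3 mm) stand above the top.
- cup: Small stainless steel cup, 72 mm across the rim and 78 mm tall, standing beside the wheel end of the radio, 105 to 135 mm from the wheel. Origin at the centre of its underside.
- bowl: White stoneware bowl, 124 mm across the rim and 58 mm tall, standing beside the other end of the radio. Origin at the centre of its underside.
- dish: Small blue stoneware sauce dish, 88 mm across and 20 mm tall, standing in front of the radio. Origin at the centre of its underside.
There are look-alikes about, which are no part of the job. What is meant by the radio is not purple, red or yellow, and is the smaller of those in its own colour.

How it is judged:
On the way:
1. a finger presses on the volume wheel while it is still too loud (contact force between the fingers and volume_wheel above 0.5 N and value of joint volume_wheel above 0.75 rad), for 0.1 s.
At the end, for the whole second after the job is handed in: The volume wheel rests in the first click above off (0.524 rad, within 0.12 rad), and the radio stands upright and still within 25 mm of where it was (value of joint volume_wheel between 0.4036 and 0.6436 rad and distance of radio from where it was at the start of the episode below 0.025 m and angle between radio's own z axis and vertical below 0.05 rad and linear speed of radio below 0.01 m/s); the robot touches nothing.
It fails at once if the radio is lifted or tipped (height (world z) of radio above 0.01 m or angle between radio's own z axis and vertical above 0.12 rad).
It fails at once if the radio is shoved along by more than 30 mm (distance of radio from where it was at the start of the episode above 0.03 m).
It fails at once if the cup is moved by more than 15 mm (distance of cup from where it was at the start of the episode above 0.015 m).
It fails at once if the bowl is moved by more than 15 mm (distance of bowl from where it was at the start of the episode above 0.015 m).
It fails at once if the dish is moved by more than 15 mm (distance of dish from where it was at the start of the episode above 0.015 m).
It also fails if it takes over 58 s, if anything falls off the work surface, if the arm or the gripper's body presses on something with over 40 N, if the wrist force passes 120 N, or if a joint passes its speed limit or range.

ROBOT

A 6-joint arm with a two-finger parallel gripper is mounted at the origin on the work surface. World frame = base frame: x ahead of the robot, y to its left, z up, the work surface at z = 0. Lengths are in m, angles in rad, forces in N, time in s.
With the tool pointing down it reaches from about 0.35 to 0.95 m from the base axis. Payload 17.4 kg.
Tool frame: the origin (TCP) lies on the centre line of the jaws, within the pads' length; the fingertips stand 19 mm ahead of it and the grasp point (between the pads) is the TCP; z points along the fingers, y is the line along which they close (so a half turn about z gives the same grasp; the last joint's range is limited). The gripper opens to 93 mm and grips with 3 to 60 N. Pads are 15 mm wide; open, the fingers measure 128 mm over their backs; the gripper's body (75 mm by 188 mm) begins 65 mm behind the grasp point.
Start: joints at [-1.149, 0.116, 1.442, -0, 1.584, -0.038], TCP at [0.3, -0.605, 0.202] pointing down, gripper open.
Joint ranges: [-2.83, 2.83], [-0.83, 2.19], [0.07, 2.5], [-1.14, 4.28], [0.01, 3], [-2.97, 2.97]. Speed limits (rad/s): [1.89, 1.89, 2.22, 3.14, 3.14, 3.14].

INTERFACE

Orientations are given as a unit quaternion [w, x, y, z].
In Python, from workcell import reach, move_linear, set_joints, command_gripper, wait, solve_ik, read_camera, get_calibration, Unreachable, job_done, boxes_of, silhouettes, landmark_of, get_time, get_joint_positions, get_joint_vel, get_effort, get_eef_pos, get_orientation, get_wrist_force, get_torque, get_opening, get_grasp_force gives the robot as it stands. Calls block until the motion is done:
- reach(position, orientation): joint-space move of the TCP to a pose.
- move_linear(position, speed=0.15, orientation=None): straight line of the TCP; orientation=None keeps the orientation; speed is the mean speed in m/s.
- set_joints(angles): joint-space move.
- command_gripper(opening, f_grip=None): finger opening in m; f_grip is the grip in N (None keeps the last); returns when the fingers have stopped.
- wait(seconds).
- solve_ik(position, orientation): joint angles nearest the present ones, or None.
- read_camera(name): name is "scene" or "top" or "wrist"; returns the picture (480x640x3 uint8, red, green, blue); there is no depth.
- get_calibration(name): a dict with "intrinsics" (3x3 intrinsics, pixels), "cam_to_world" (4x4, takes a point from camera to world coordinates). Camera axes: x right, y down, z forward; pixel columns grow to the right and rows downward; lengths in m; the calibration is good to about 2 mm. A picture is of the moment at which its call begins: read the wrist's pose just before it. get_calibration takes no time and is no camera call; for the wrist camera it gives the pose at the moment of the call.
A pose or a line that the arm cannot do raises Unreachable and nothing moves.
- job_done(): hands the job in; it is judged then, once.
Trained networks look in the newest picture that a camera, given by its name, has taken for a name from the list of things; names that differ only in an ending like _2 or _b are one class to them, and where a whole thing is asked for, a point or a joint stands for the part that bears it (a point fixed in the world has none). Each returns a list of dicts, best first, with "conf" (0 to 1); they miss things now and then, are a little off and sometimes report something else, mostly with a low value. They report only what shows in the picture. A call takes as long as a camera call. They do not tell look-alikes from the thing itself.
- boxes_of(target, camera): "rect" ([left, top, right, bottom] in pixels, round what is visible of it).
- silhouettes(target, camera): "mask" (480x640 bool, what is visible of it) and "rect" ([left, top, right, bottom] in pixels, round what is visible of it).
- landmark_of(target, camera): "point" ([column, row] in pixels: a listed point, or the origin of a listed thing).
Readings, each from a call of its own:
- get_time(): time.
- get_joint_positions(): joint angles.
- get_joint_vel(): joint speeds.
- get_effort(): joint torques, N m.
- get_eef_pos(): TCP position.
- get_orientation(): TCP orientation.
- get_wrist_force(): force on the tool from outside, world axes, zero at the start.
- get_torque(): the same for the moment, N m.
- get_opening(): finger opening in m.
- get_grasp_force(): force on a finger pad.
Only numpy, scipy, OpenCV 4.12 (cv2) and the standard library are available. Lean on these libraries where they do the work, as an engineer would, in place of code of your own. Each camera call takes 0.05 s, during which the arm holds its last target. There are 200 camera calls.

## Working session

There is one attempt and no reset: what is moved stays moved. The work goes in short steps, each a Python script; the robot and the scene stay as the last script left them, time stands still between calls to the robot, and variables do not carry over. Pictures are saved under pics/ and viewed, at most 10 in all, crops included, and the job is handed in when it is done.

```bash
mkdir -p pics; python3 - <<'E'
from workcell import *
import cv2, numpy as np
ims=[]
for c in ("scene","top"):
    im=read_camera(c); ims.append(im)
    for n in ("radio","wheel_top","wheel_scale","cup"):
        try:
            print(c,n,[(np.round(d["rect"]).tolist(),round(d["conf"],2)) for d in boxes_of(n,c)] if n in("radio","cup") else [(np.round(d["point"],1).tolist(),round(d["conf"],2)) for d in landmark_of(n,c)])
        except Exception as e: print(n,e)
    K=get_calibration(c); print(K["intrinsics"][0],np.round(K["cam_to_world"],3).tolist())
    cv2.imwrite(f"pics/{c}.png",im[...,::-1])
print(get_orientation(),get_time())
E
```

```text
scene radio [([251.0, 150.0, 341.0, 204.0], 0.92), ([103.0, 128.0, 236.0, 207.0], 0.87), ([321.0, 220.0, 422.0, 282.0], 0.8), ([441.0, 229.0, 493.0, 277.0], 0.69), ([222.0, 254.0, 274.0, 367.0], 0.59), ([343.0, 222.0, 353.0, 230.0], 0.19)]
scene wheel_top [([345.6, 225.9], 0.81), ([251.3, 269.6], 0.74), ([319.3, 159.0], 0.7), ([484.4, 317.1], 0.67)]
scene wheel_scale [([323.0, 161.0], 0.8), ([477.2, 317.0], 0.78), ([198.3, 136.6], 0.76), ([246.1, 270.0], 0.72), ([346.9, 222.9], 0.7)]
scene cup [([275.0, 227.0, 309.0, 274.0], 0.93)]
[570.59089038   0.         309.7990608 ] [[-0.5, 0.654, -0.567, 1.287], [0.866, 0.37, -0.336, 0.331], [-0.01, -0.66, -0.752, 1.011], [0.0, 0.0, 0.0, 1.0]]
top radio [([291.0, 130.0, 360.0, 205.0], 0.93), ([344.0, 267.0, 422.0, 332.0], 0.89), ([152.0, 143.0, 214.0, 257.0], 0.75), ([423.0, 189.0, 531.0, 282.0], 0.75), ([246.0, 234.0, 321.0, 294.0], 0.67)]
top wheel_top [([171.3, 220.6], 0.92), ([333.5, 179.1], 0.9), ([300.9, 255.0], 0.77), ([458.3, 242.0], 0.74), ([362.9, 301.6], 0.59)]
top wheel_scale [([177.6, 219.7], 0.97), ([366.4, 306.9], 0.97), ([337.7, 176.6], 0.9), ([301.0, 252.6], 0.68), ([457.8, 245.2], 0.68)]
top cup [([320.0, 216.0, 351.0, 249.0], 0.72), ([245.0, 230.0, 320.0, 296.0], 0.69)]
[598.86761768   0.         326.1510065 ] [[-0.104, -0.974, 0.199, 0.258], [-0.995, 0.103, -0.017, -0.055], [-0.003, -0.2, -0.98, 1.694], [0.0, 0.0, 0.0, 1.0]]
[-6.51643064e-05  9.73689700e-01  2.27877957e-01 -2.58514618e-05] 0.5
```

View pics/scene.png

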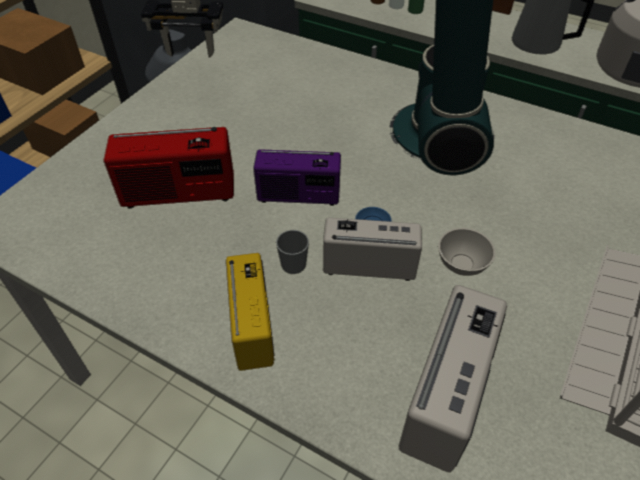

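View pics/top.png

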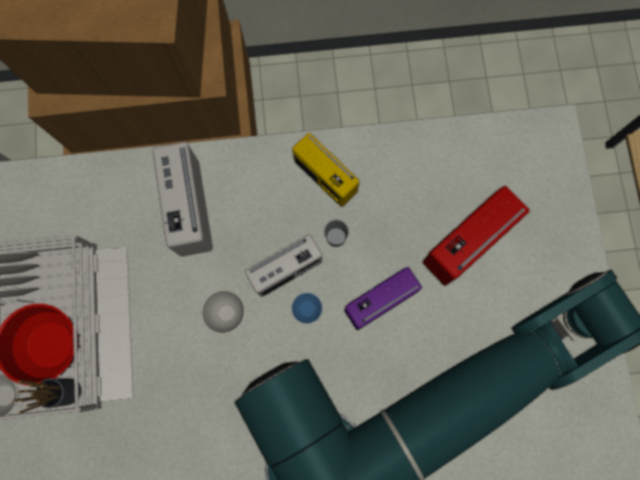

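The scene shows five radios (top-camera pixels): red (475,235), purple (383,298), yellow (325,168), large white (180,200) and small white (285,265). The small white one fits: it is the smaller of the two white ones, with the cup at (336,232), the bowl at (223,311) and the dish at (307,308) around it. I'll confirm this in one crop while locating it.

```bash
cat > h.py <<'E'
from workcell import *
import numpy as np, cv2
from scipy.spatial.transform import Rotation as R
def ray(c,p,K=None):
    k=K or get_calibration(c); T=np.array(k["cam_to_world"])
    d=T[:3,:3]@np.linalg.inv(k["intrinsics"])@[p[0],p[1],1]
    return T[:3,3],d
def at_z(c,p,z,K=None):
    o,d=ray(c,p,K); return o+d*(z-o[2])/d[2]
def project(P,K):
    T=np.linalg.inv(K["cam_to_world"]); q=K["intrinsics"]@(T[:3,:3]@P+T[:3,3]); return q[:2]/q[2]
def quat(yaw):  # tool down, tool y along radio y
    y=np.array([-np.sin(yaw),np.cos(yaw),0]); z=np.array([0,0,-1.]); x=np.cross(y,z)
    return R.from_matrix(np.c_[x,y,z]).as_quat(scalar_first=True)
E
python3 - <<'E'
from h import *
im=read_camera("top")
for d in silhouettes("radio","top"):
    m=d["mask"]; ys,xs=np.nonzero(m)
    if abs(xs.mean()-285)<25 and abs(ys.mean()-265)<25:
        pts=np.array([at_z("top",p,0.118)[:2] for p in zip(xs,ys)],np.float32)
        print(d["conf"],m.sum(),cv2.minAreaRect(pts))
for c,ps in (("top",[(300.9,255),(301,252.6)]),("scene",[(345.6,225.9),(346.9,222.9)])):
    for p in ps: print(c,p,at_z(c,p,0.124).round(4))
for y in (0.5,0.4,0.45+np.pi):
    print(y,solve_ik([0.55,0,0.3],quat(y)))
cv2.imwrite("pics/crop.png",cv2.resize(im[190:350,180:400],None,fx=3.6,fy=3.6,interpolation=cv2.INTER_CUBIC)[...,::-1])
E
```

```text
0.91 2476 ((0.5232014656066895, 0.03346123546361923), (0.08996101468801498, 0.2038484662771225), 24.92943572998047)
top (300.9, 255) [ 0.5467 -0.0119  0.124 ]
top (301, 252.6) [ 0.5532 -0.0128  0.124 ]
scene (345.6, 225.9) [ 0.5544 -0.0158  0.124 ]
scene (346.9, 222.9) [ 0.5454 -0.0174  0.124 ]
0.5 [-4.63802629e-02 -1.65195369e-01  1.56119537e+00 -4.44089210e-16
  1.74559266e+00 -2.11717659e+00]
0.4 [-4.63802629e-02 -1.65195369e-01  1.56119537e+00 -4.44089210e-16
  1.74559266e+00 -2.01717659e+00]
3.5915926535897933 [-4.63802629e-02 -1.65195369e-01  1.56119537e+00 -4.44089210e-16
  1.74559266e+00  1.07441606e+00]
```

View pics/crop.png

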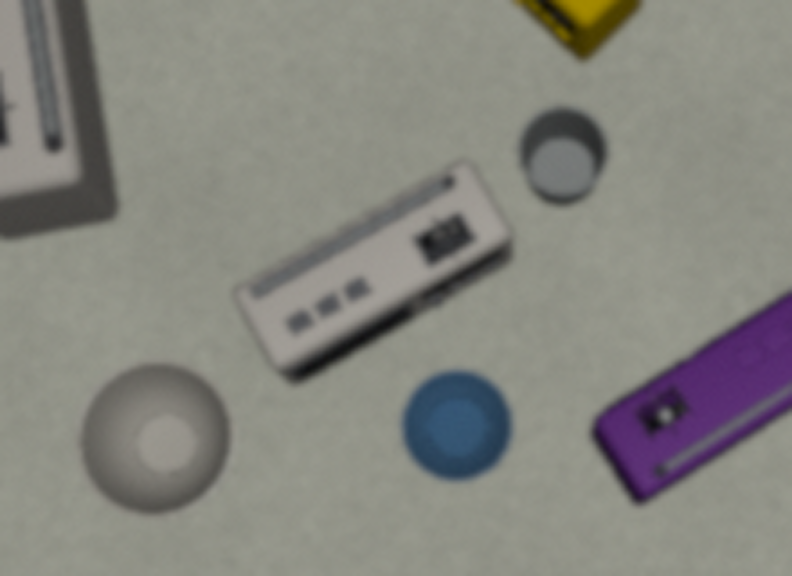

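The crop confirms the small white radio: the wheel is at crop (443,238), with the aerial at the rear and the front facing the dish. The cup is beside the wheel end and the bowl by the other end. Yaw is about 0.43. Next I hover over the wheel and look with the wrist camera.

```bash
python3 - <<'E'
from h import *
yaw=0.435+np.pi
command_gripper(0.0,5)
reach([0.55,-0.014,0.30],quat(yaw))
print(get_time(),get_opening(),get_eef_pos().round(4) if hasattr(get_eef_pos(),'round') else get_eef_pos())
K=get_calibration("wrist"); im=read_camera("wrist"); cv2.imwrite("pics/w1.png",im[...,::-1])
print(np.round(K["cam_to_world"],3).tolist(),K["intrinsics"][0])
for n in("wheel_top","wheel_scale"):
    for d in landmark_of(n,"wrist"): print(n,d["conf"],d["point"],at_z("",d["point"],0.124,K).round(4))
for d in silhouettes("radio","wrist"):
    ys,xs=np.nonzero(d["mask"]); print(d["conf"],d["rect"],cv2.minAreaRect(np.array([at_z("",p,.118,K)[:2] for p in list(zip(xs,ys))[::20]],np.float32)))
print(get_wrist_force())
E
```

```text
4.3667 0.0004059107040422084 [ 0.5501 -0.0146  0.2998]
[[0.42, -0.873, -0.247, 0.619], [-0.908, -0.404, -0.114, 0.016], [-0.0, 0.272, -0.962, 0.481], [0.0, 0.0, 0.0, 1.0]] [356.52129949   0.         317.11417   ]
wheel_top 0.93 [317.0, 223.7] [ 0.546  -0.0176  0.124 ]
wheel_top 0.74 [519.5, 77.4] [ 0.7495 -0.129   0.124 ]
wheel_scale 0.97 [315.6, 219.0] [ 0.5498 -0.0142  0.124 ]
wheel_scale 0.73 [522.7, 78.0] [ 0.7503 -0.1319  0.124 ]
0.95 [512.7, 298.2, 640.0, 453.1] ((0.4961538314819336, -0.3572961091995239), (0.21378766000270844, 0.13223659992218018), 21.67938995361328)
0.73 [0.0, 0.9, 162.5, 68.1] ((0.6171423196792603, 0.24732211232185364), (0.05261107161641121, 0.14217416942119598), 24.824251174926758)
0.64 [436.7, 0.0, 565.2, 135.3] ((0.7570445537567139, -0.11087103188037872), (0.12854136526584625, 0.10663161426782608), 38.732173919677734)
0.63 [168.0, 164.6, 366.1, 244.3] ((0.5408282279968262, 0.037855349481105804), (0.07692624628543854, 0.19844891130924225), 24.102127075195312)
0.62 [443.4, 316.4, 507.6, 412.7] ((0.47437208890914917, -0.2593756914138794), (0.1323421746492386, 0.05017194524407387), 43.7022590637207)
[0.15643989 0.15058004 0.44276239]
```

View pics/w1.png

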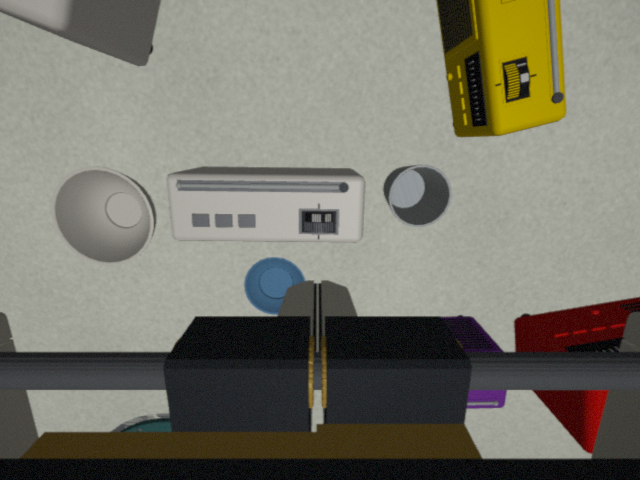

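The wrist view shows the target's wheel at about (319,222), between the cup (417,195) and the bowl (105,213), and square to the hand. I'll move in closer to read the mark.

```bash
cat >> h.py <<'E'
yaw=0.43; Q=quat(yaw+np.pi); rx=np.array([np.cos(yaw),np.sin(yaw),0]); ry=np.array([-np.sin(yaw),np.cos(yaw),0])
W=np.array([0.5465,-0.0170,0.124])
def look(name,W=W):
    K=get_calibration("wrist"); im=read_camera("wrist")
    for n in("wheel_top","wheel_scale"):
        for d in landmark_of(n,"wrist")[:2]:
            p=at_z("",d["point"],0.124,K)-W; print(n,round(d["conf"],2),np.round(d["point"],1),"rx,ry off mm",(1e3*p@rx).round(1),(1e3*p@ry).round(1))
    u,v=project(W,K).astype(int); print("W px",u,v)
    c=im[max(v-45,0):v+45,max(u-60,0):u+60]; cv2.imwrite(name,cv2.resize(c,None,fx=6,fy=6,interpolation=cv2.INTER_CUBIC)[...,::-1])
E
python3 - <<'E'
from h import *
reach(W-0.04*rx+[0,0,0.05],Q)
look("pics/w2.png")
print(get_time(),get_eef_pos().round(4))
E
```

```text
wheel_top 0.93 [314.1 200.1] rx,ry off mm -0.3 0.5
wheel_scale 0.91 [313.4 193.3] rx,ry off mm 4.1 0.9
W px 314 199
5.3083 [ 0.5114 -0.0336  0.1763]
```

View pics/w2.png

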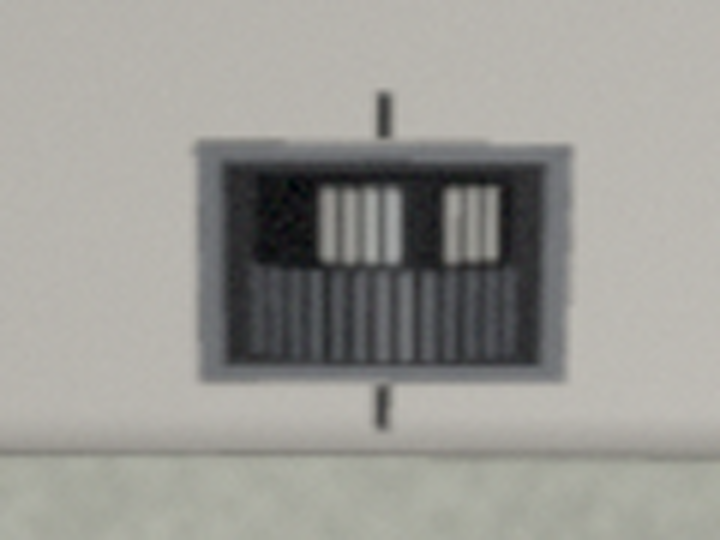

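The crop shows the 4-bar mark at about (360,225), nearly in line with the index lines at (383,115) and (383,410). The 3-bar mark is at (472,225), to the right (-y). So it is on setting 4 and needs three clicks towards +y. The picture also puts the wheel centre about 2.4 mm further towards -y than my estimate. First stroke follows.

```bash
cat >> h.py <<'E'
C=W-0.0024*ry
def up(): move_linear(np.array(get_eef_pos())+[0,0,0.02],0.1,Q)
def stroke(a,b,F=6.0,ox=-0.002,log=True):
    xy=C+ox*rx+a*ry
    move_linear([*xy[:2],0.150],0.1,Q); wait(0.15)
    f0=np.array(get_wrist_force()); z=0.1465; fz=0
    while z>0.137:
        move_linear([*xy[:2],z],0.02,Q); fz=(np.array(get_wrist_force())-f0)[2]
        if fz>F-1.5: break
        z-=0.0005
    print("contact cmd z",round(z,4),"real",get_eef_pos()[2].round(4),"fz",round(fz,2),"t",get_time())
    if fz<F-3: up(); return False
    L=[]
    for s in np.arange(a,b+1e-6,0.001)[1:]:
        z+=np.clip((fz-F)*0.0001,-.0004,.0004); p=C+ox*rx+s*ry
        move_linear([*p[:2],z],0.02,Q); f=np.array(get_wrist_force())-f0; fz=f[2]
        L.append((round(float(fz),1),round(float(f@ry),1)))
        if fz>14: print("high force"); break
    print(L); up(); return True
E
python3 - <<'E'
from h import *
print(stroke(-0.007,0.007))
move_linear(C-0.04*rx+[0,0,0.05],0.15,Q)
look("pics/w3.png"); print(get_time())
E
```

```text
contact cmd z 0.137 real 0.1375 fz -0.05 t 10.8917
False
wheel_top 0.91 [311.8 201.8] rx,ry off mm -1.6 -0.2
wheel_scale 0.79 [312.7 193.1] rx,ry off mm 4.0 -0.8
W px 311 199
11.825
```

View pics/w3.png

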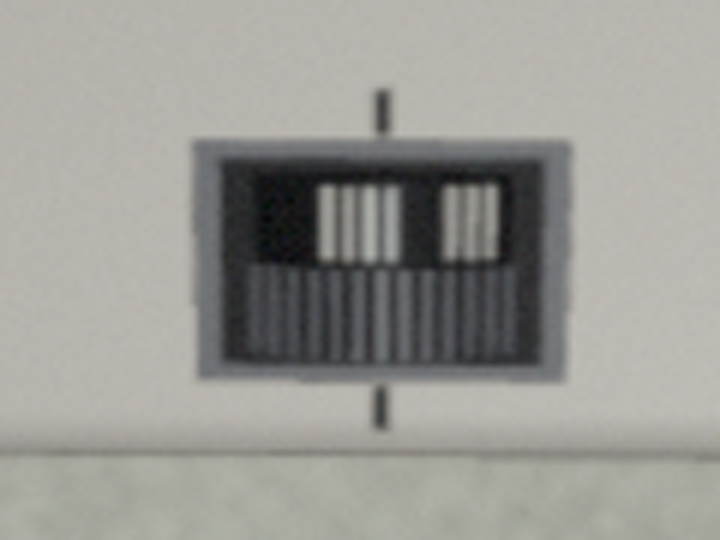

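There was no contact at 0.1375 with a -7 mm offset, and the picture shows the wheel unchanged. I'll probe at the crown itself and watch the force.

```bash
python3 - <<'E'
from h import *
p=C-0.002*rx
move_linear([*p[:2],0.147],0.15,Q); wait(0.1); f0=np.array(get_wrist_force()); print(f0)
z=0.144
while z>0.131:
    move_linear([*p[:2],z],0.03,Q); f=np.array(get_wrist_force())-f0; print(round(z,4),get_eef_pos().round(4),f.round(2),get_grasp_force())
    if f[2]>2.5: break
    z-=0.001
wait(0.2); print((np.array(get_wrist_force())-f0).round(2),get_eef_pos().round(4),(np.array(get_eef_pos())-C)@rx,(np.array(get_eef_pos())-C)@ry,get_opening(),get_time())
im=read_camera("wrist"); cv2.imwrite("pics/w4.png",im[130:380,190:440].repeat(2,0).repeat(2,1)[...,::-1])
E
```

```text
[-0.15955461  0.3493735   0.30520442]
0.144 [ 0.5455 -0.0202  0.1442] [-0.27 -0.01 -0.65] 0.0
0.143 [ 0.5456 -0.02    0.143 ] [ 0.21 -1.32 -0.37] 0.0
0.142 [ 0.5456 -0.02    0.1419] [-0.   -1.07  0.18] 0.0
0.141 [ 0.5457 -0.02    0.1409] [-0.68 -0.16 -0.47] 0.0
0.14 [ 0.5457 -0.02    0.1399] [ 0.07 -0.99 -0.4 ] 0.0
0.139 [ 0.5457 -0.02    0.1389] [ 0.52 -1.   -0.81] 0.0
0.138 [ 0.5456 -0.02    0.1379] [0.83 0.07 0.23] 0.0
0.137 [ 0.5457 -0.02    0.1369] [-0.02 -0.02  0.07] 0.0
0.136 [ 0.5456 -0.02    0.1359] [ 1.7  -0.51 -0.6 ] 0.0
0.135 [ 0.5457 -0.02    0.1349] [ 0.16  0.19 -1.42] 0.0
0.134 [ 0.5456 -0.02    0.1339] [ 0.62 -0.68 -0.35] 0.0
0.133 [ 0.5457 -0.02    0.1329] [-0.92  0.57 -1.17] 0.0
0.132 [ 0.5456 -0.02    0.1319] [-0.27 -0.8  -0.29] 0.0
[ 0.94 -0.57 -0.42] [ 0.5457 -0.02    0.132 ] -0.0019914376771981157 -1.1708770970441694e-05 0.00033665304453974436 15.8333
```

View pics/w4.png

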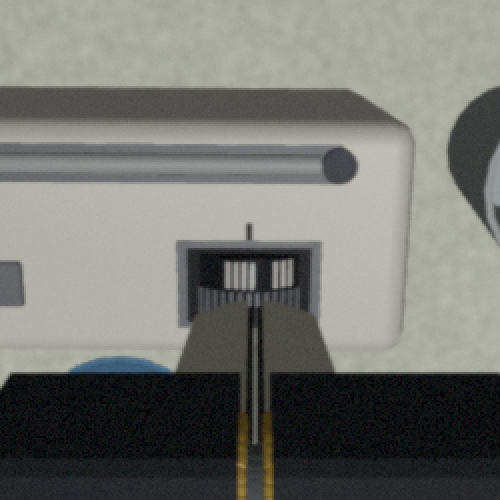

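The picture shows the rounded tips in front of and over the wheel's knurled half, with the wheel window at crop (178–321, 243–325). There is still no contact, so the height must differ from what I assumed. I'll triangulate the window corners from the two wrist views I already have.

```bash
python3 - <<'E'
from h import *
from scipy.optimize import least_squares
K4=get_calibration("wrist"); t4=np.array(get_eef_pos()); T4=np.array(K4["cam_to_world"]); Rt=R.from_quat(get_orientation(),scalar_first=True).as_matrix()
print("tcp",t4,"cam off tool",Rt.T@(T4[:3,3]-t4), "tilt",T4[:3,2].round(3))
def KK(t):
    T=T4.copy(); T[:3,3]+=np.array(t)-t4; return dict(intrinsics=K4["intrinsics"],cam_to_world=T)
K2=KK([0.5114,-0.0336,0.1763]); o2=(254,154); f2=lambda x,y:(o2[0]+x/6,o2[1]+y/6); f4=lambda x,y:(190+x/2,130+y/2)
for n,a,b in (("rear left",(198,145),(177,243)),("rear right",(572,148),(322,241)),("rear index top",(383,92),(249,224)),("4bars rear mid",(360,185),(240,261))):
    a,b=f2(*a),f4(*b)
    s=least_squares(lambda P:np.r_[project(P,K2)-a,project(P,KK(t4))-b],C); d=s.x-C; print(n,s.x.round(4),"rms",np.sqrt(2*s.cost/4).round(2),"rel rx,ry,z mm",(1e3*d@rx).round(1),(1e3*d@ry).round(1),(1e3*s.x[2]).round(1))
for z in (.105,.113,.124): print("tip far edge if z",z,project(np.array([*(C+0.0055*rx)[:2],z]),K4), "seen ~(317,281)")
E
```

```text
tcp [ 0.5456875  -0.02002809  0.13202762] cam off tool [ 0.07572158  0.00117333 -0.18167865] tilt [-0.247 -0.113 -0.962]
rear left [0.5517 0.0055 0.1207] rms 0.08 rel rx,ry,z mm 14.1 20.7 120.7
rear right [ 0.5682 -0.0325  0.1162] rms 0.03 rel rx,ry,z mm 13.3 -20.8 116.2
rear index top [ 0.5654 -0.0106  0.1212] rms 0.01 rel rx,ry,z mm 19.8 0.3 121.2
4bars rear mid [ 0.5556 -0.0123  0.1252] rms 0.01 rel rx,ry,z mm 10.2 2.8 125.2
tip far edge if z 0.105 [315.29855731 257.30963799] seen ~(317,281)
tip far edge if z 0.113 [315.23243064 261.49913765] seen ~(317,281)
tip far edge if z 0.124 [315.13323829 267.78353588] seen ~(317,281)
```

The triangulation agrees with the stated height (window rim at about 119 mm). The tip's far edge shows at row 281, where row ~263 was expected, so the closed tips sit higher than stated. I'll keep lowering under force watch.

```bash
python3 - <<'E'
from h import *
p=C-0.002*rx
f0=np.mean([get_wrist_force() for _ in range(5)],0); z=0.1315
while z>0.108:
    move_linear([*p[:2],z],0.03,Q); f=np.array(get_wrist_force())-f0
    if f[2]>2.0:
        wait(0.05); f=np.array(get_wrist_force())-f0
        if f[2]>2: break
    z-=0.0007
L=[]
for _ in range(4): wait(0.03); L.append((np.array(get_wrist_force())-f0).round(2))
print(z,L,get_eef_pos().round(4),get_time())
im=read_camera("wrist"); cv2.imwrite("pics/w5.png",im[130:380,190:440].repeat(2,0).repeat(2,1)[...,::-1])
E
```

```text
0.1076999999999998 [array([-0.29, -0.38,  0.38]), array([-0.46, -0.35, -0.75]), array([-0.49,  0.31, -0.44]), array([-0.91, -0.09, -0.41])] [ 0.5457 -0.02    0.1084] 24.5167
```

View pics/w5.png

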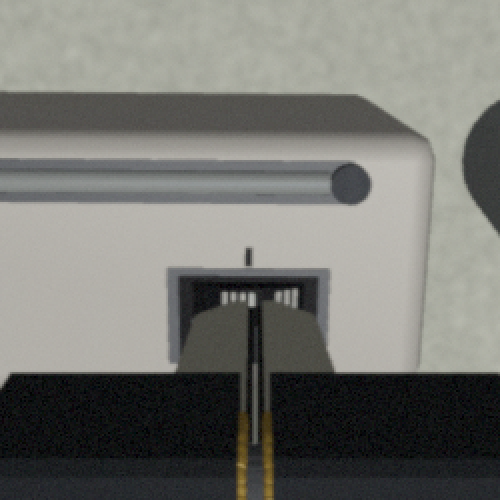

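The tip keeps its place in the image, as expected, and there is still no force. The sight-line through its edge suggests contact close below (TCP about 0.107). I'll start from the -7 mm offset, lower in 1 mm steps, and roll as soon as it presses.

```bash
cat >> h.py <<'E'
OX=-0.002
def P(s,z): return [*(C+OX*rx+s*ry)[:2],z]
def press(s,z,f0,F=4.5,zmin=0.088,dz=0.001):
    fz=0
    while z>zmin:
        move_linear(P(s,z),0.06,Q); fz=(np.array(get_wrist_force())-f0)[2]
        if fz>F: break
        z-=dz if fz<2 else 0.0003
    print("press z",round(z,4),"fz",round(fz,1),"t",get_time()); return z,fz
def roll(a,b,z,fz,f0,F=6,step=0.002):
    L=[]; n=int(round((b-a)/step))
    for s in np.linspace(a,b,n+1)[1:]:
        z+=np.clip((fz-F)*0.0001,-.0004,.0004)
        move_linear(P(s,z),0.05,Q); f=np.array(get_wrist_force())-f0; fz=f[2]; L.append((round(float(fz),1),round(float(f@ry),1)))
        if fz>20: print("high"); break
    print(L,round(z,4),get_time()); return z
E
python3 - <<'E'
from h import *
f0=np.mean([get_wrist_force() for _ in range(5)],0)
z,fz=press(-0.0075,0.1075,f0)
if fz>4:
    z=roll(-0.0075,0.0075,z,fz,f0)
    move_linear(P(0.0075,z+0.01),0.1,Q); wait(0.05)
    im=read_camera("wrist"); cv2.imwrite("pics/w6.png",im[130:380,190:440].repeat(2,0).repeat(2,1)[...,::-1])
print(get_eef_pos().round(4),get_time())
E
```

```text
press z 0.1065 fz 4.8 t 25.0917
[(7.8, 0.7), (9.6, -0.3), (7.7, 1.1), (6.5, 3.4), (5.1, 1.6), (4.8, 0.4), (7.1, 1.6), (6.5, 1.2)] 0.107 27.0917
[ 0.5425 -0.0132  0.1168] 27.4417
```

Contact came at z=0.1065 and the stroke is done. I'll check the mark.

View pics/w6.png

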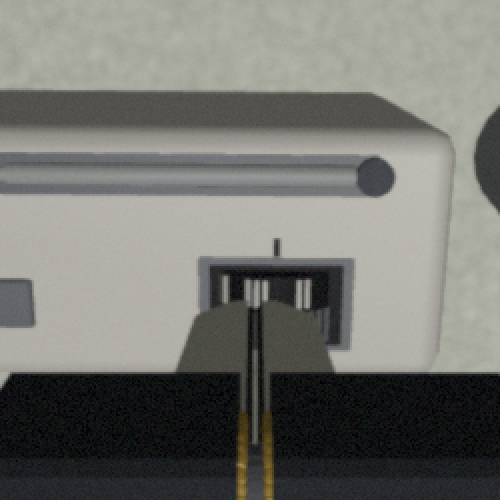

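The 3-bar mark is now just left of the index at crop (257,293) and the 2-bar mark is at (302,293), with the index at (277,247). So the wheel rolled about 36° without slipping. I'll read the angle numerically from a clear pose to see whether it settled into the detent.

```bash
cat >> h.py <<'E'
def clear(): 
    e=np.array(get_eef_pos()); move_linear([*e[:2],max(e[2],0.118)],0.15,Q); move_linear([*(C-0.035*rx)[:2],0.135],0.15,Q)
def marks():
    K=get_calibration("wrist"); im=read_camera("wrist").astype(np.float32).mean(2)
    th=np.radians(np.arange(-40,40.1,0.5)); pr=[]
    for o in (0.004,0.005,0.006):
        uv=np.array([project(C+o*rx-[0,0,0.024]+0.024*(np.sin(t)*ry+np.cos(t)*np.array([0,0,1])),K) for t in th],np.float32)
        pr.append(cv2.remap(im,uv[None,:,0].copy(),uv[None,:,1].copy(),cv2.INTER_CUBIC)[0])
    # index line position on the case behind the wheel
    q=np.arange(-.008,.0081,.0002); uv=np.array([project(C+0.0165*rx+s*ry-[0,0,.006],K) for s in q],np.float32)
    l=cv2.remap(im,uv[None,:,0].copy(),uv[None,:,1].copy(),cv2.INTER_LINEAR)[0]; w=np.clip(np.median(l)-10-l,0,None)
    print("index ry mm",(1e3*(w@q)/max(w.sum(),1e-6)).round(2),"contrast",w.max().round())
    print("profile, deg +40(ry+)->-40:",np.mean(pr,0)[::-1][::3].astype(int).tolist()); return th,np.mean(pr,0),im
E
python3 - <<'E'
from h import *
clear(); wait(0.1)
th,p,im=marks(); print([ (round(float(np.degrees(th[i])),1),int(p[i])) for i in range(1,len(p)-1) if p[i]>p[i-1] and p[i]>=p[i+1] and p[i]>70])
print(get_time()); cv2.imwrite("pics/w7.png",im)
E
```

```text
index ry mm 0.57 contrast 105.0
profile, deg +40(ry+)->-40: [67, 99, 133, 138, 99, 38, 15, 20, 22, 19, 24, 42, 112, 152, 134, 90, 127, 157, 114, 86, 133, 153, 105, 47, 43, 45, 45, 44, 42, 44, 39, 39, 37, 52, 108, 157, 146, 88, 131, 152, 111, 37, 16, 21, 23, 22, 20, 22, 23, 33, 41, 47, 47, 48]
[(-18.5, 152), (-13.0, 160), (9.0, 155), (14.5, 157), (20.0, 154), (36.0, 139)]
28.2417[ WARN:0@0.882] global loadsave.cpp:1063 imwrite_ Unsupported depth image for selected encoder is fallbacked to CV_8U.
```

The 3-bar mark is centred at +14.5°, the 2-bar mark at -15.7° and the index at +1.4°. So the wheel is at about 1.34 rad, resting between clicks, and needs about 47° (19.8 mm) more. I'll do one 15 mm stroke, read it, then trim.

```bash
cat >> h.py <<'E'
def full(a,b,F=6):
    move_linear(P(a,0.120),0.15,Q); move_linear(P(a,0.1095),0.1,Q); wait(0.1)
    f0=np.mean([get_wrist_force() for _ in range(5)],0)
    z,fz=press(a,0.1083,f0,zmin=0.102,dz=0.0006)
    if fz>4: z=roll(a,b,z,fz,f0,F)
    e=get_eef_pos(); move_linear([e[0],e[1],e[2]+0.012],0.1,Q)
    clear(); wait(0.1); th,p,im=marks()
    print([ (round(float(np.degrees(th[i])),1),int(p[i])) for i in range(1,len(p)-1) if p[i]>p[i-1] and p[i]>=p[i+1] and p[i]>70],get_time()); return im
E
python3 - <<'E'
from h import *
full(-0.0075,0.0075)
E
```

```text
press z 0.1065 fz 6.8 t 30.25
[(8.7, 0.7), (7.3, -0.1), (7.5, 1.5), (7.2, -0.7), (6.0, -0.2), (6.0, 0.3), (6.1, 0.4), (5.2, 1.3)] 0.1073 32.25
index ry mm 0.56 contrast 106.0
profile, deg +40(ry+)->-40: [41, 30, 24, 23, 20, 20, 17, 17, 28, 68, 120, 143, 117, 100, 140, 138, 87, 31, 25, 31, 32, 37, 38, 39, 38, 41, 42, 42, 44, 44, 50, 90, 154, 167, 96, 37, 32, 25, 28, 26, 21, 23, 21, 23, 24, 41, 89, 129, 147, 148, 142, 121, 77, 51]
[(-33.0, 149), (-9.0, 169), (18.5, 147), (23.5, 143)] 33.325
```

The single bar is at -9° and the index at +1.4°, so 10.4° (4.4 mm) is left.

```bash
python3 - <<'E'
from h import *
im=full(0.0022,0.0067)
K=get_calibration("wrist"); u,v=project(C,K).astype(int)
cv2.imwrite("pics/w8.png",cv2.resize(im[v-50:v+50,u-60:u+60].astype(np.uint8),None,fx=6,fy=6,interpolation=cv2.INTER_CUBIC))
E
```

```text
press z 0.1071 fz 6.2 t 34.825
[(5.7, 3.6), (5.9, 1.1)] 0.1071 35.325
index ry mm 0.56 contrast 105.0
profile, deg +40(ry+)->-40: [40, 51, 89, 130, 138, 118, 113, 146, 134, 77, 30, 20, 22, 24, 23, 22, 22, 29, 30, 29, 32, 36, 37, 47, 103, 161, 171, 101, 47, 43, 42, 41, 41, 36, 36, 32, 29, 26, 28, 69, 125, 154, 157, 157, 157, 157, 157, 157, 158, 155, 150, 126, 78, 48]
[(-31.5, 158), (-28.5, 157), (-24.5, 157), (-23.5, 157), (-22.0, 156), (1.5, 173), (29.0, 148), (34.5, 139)] 36.4
```

View pics/w8.png

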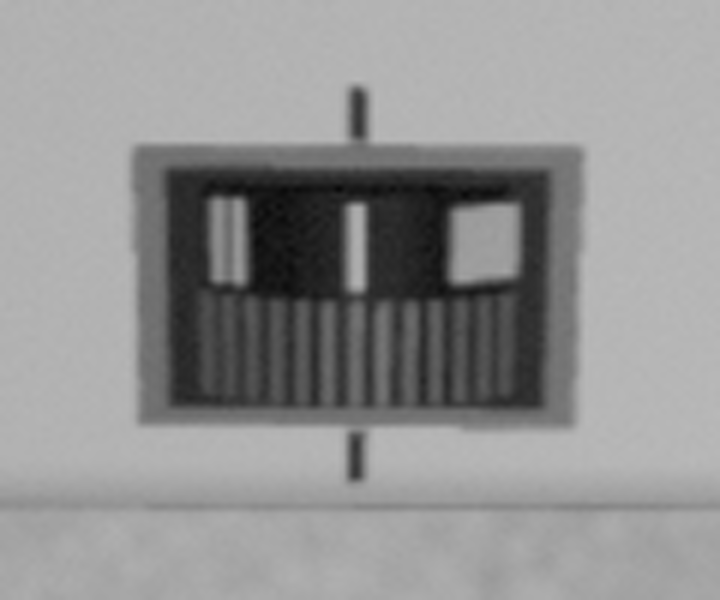

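The single bar at (357,245) is exactly in line with the index lines at (358,115) and (355,455). The off square is at (485,243) and the two bars at (228,240). The index has not moved, so the radio has not shifted. I'll raise the hand clear and hand in.

```bash
python3 - <<'E'
from h import *
e=get_eef_pos(); move_linear([e[0],e[1],0.25],0.15,Q); wait(0.3)
print(job_done(),get_time())
E
```

```text
the job is handed in; nothing more can be done
the job is handed in; nothing more can be done
```

I rolled the small white radio's volume wheel down to the single-bar mark (quietest setting, still on), with the radio unmoved and the hand clear, and handed the job in; no verdict came back.

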